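Lay out the fish-tank care things for the sitter

ROBOT

A 7-joint arm with a two-finger parallel gripper is mounted at the origin on a cart in front of the work surface, level with it; the furniture and walls round the work are solid. World frame = base frame: x ahead of the robot, y to its left, z up, the work surface at z = 0. Lengths are in m, angles in rad, forces in N, time in s.
With the tool pointing down it reaches from about 0.4 to 0.875 m from the base axis. Payload 19.3 kg.
Tool frame: the origin (TCP) lies between the finger pads; the fingertips stand 25 mm ahead of it and the grasp point (between the pads) lies 6 mm ahead of it (arm.tip_extent is the distance from the TCP to the fingertips, in m); z points along the fingers, y is the line along which they close (so a half turn about z gives the same grasp; the last joint's range is limited). The gripper opens to 85 mm and grips with 20 to 120 N. Pads are 22 mm wide; open, the fingers measure 114 mm over their backs; the gripper's body (76 mm by 85 mm) begins 54 mm behind the grasp point. The pads swing forward as they close: fully open they stand 13 mm farther back than shut.
Start: joints at [-1.308, 0.521, -0.036, 1.599, 0.021, 1.021, -0.113], TCP at [0.204, 0.591, 0.256] pointing down, gripper open.
Joint ranges: [-2.91, 2.91], [-0.3, 2.13], [-1.5, 1.42], [0.17, 2.43], [-1.26, 4.41], [0.16, 1.93], [-2.52, 2.52]. Speed limits (rad/s): [1.89, 1.89, 2.39, 2.39, 3.01, 3.01, 3.01].

INTERFACE

Orientations are given as a rotation vector (axis times angle).
In Python, from plant import monitor, imaging, arm gives the robot as it stands.
- The arm moves only by the tool carry_out, never from a script. Its argument "steps" is a list of rows, each a list of 3 entries, a list of its own where there are three numbers: the shift along the tool's x, y, z in fractions of the full range, 1 being 0.8 m, then the turn about the tool's z in normalised numbers (1 is pi rad), then the finger opening in m, from 0 to 0.0854. In form: [[[dx, dy, dz], roll, fingers], ...]. A call has exactly 8 rows; each row is the pose to reach, as a shift and turn from the pose commanded when the call began, along the tool's axes at that moment; what a row does not reach only later rows make up. A row lasts 1/12 s, in which the tool goes at most 41.7 mm and 7.16 degrees, less where a joint would pass 70% of its speed; a pose out of reach is approached as far as the arm can. A call with a gripper value outside its range is refused whole. The fingers move at their own pace and stop on an object; "force" is the grip in N (left out, the last holds). Time passes only in rows, so rows that repeat a pose let the fingers close, or fill a call up. It gives the time, the measured TCP pose, the force, the opening and the grip force at its end, in the units of the state.
- monitor.state(): the state, without advancing time (a new reading comes with each control period).
- imaging.camera(name): name is "scene" or "top"; returns the picture (420x560x3 uint8, red, green, blue); there is no depth.
- imaging.camera_info(name): a dict with "intrinsics" (3x3 intrinsics, pixels), "rvec" (rotation vector, rad) and "tvec" (3), from world to camera coordinates, as OpenCV has them. Camera axes: x right, y down, z forward; pixel columns grow to the right and rows downward; lengths in m; the calibration is good to about 2 mm. A picture is of the moment at which its call begins. camera_info takes no time and is no camera call.
- arm.close_job(): hands the job in; it is judged then, once.
Trained networks look in the newest picture that a camera, given by its name, has taken for a name from the list of things; names that differ only in an ending like _2 or _b are one class to them, and where a whole thing is asked for, a point or a joint stands for the part that bears it (a point fixed in the world has none). Each returns a list of dicts, best first, with "p" (0 to 1); they miss things now and then, are a little off and sometimes report something else, mostly with a low value. They report only what shows in the picture. A call takes as long as a camera call.
- imaging.boxes_of(camera, target): "bbox" ([left, top, right, bottom] in pixels, round what is visible of it).
- imaging.cut_out(camera, target): "region" (420x560 bool, what is visible of it) and "bbox" ([left, top, right, bottom] in pixels, round what is visible of it).
The state is a dict: "clock": time; "joint_positions": joint angles; "qvel": joint speeds; "joint_torque": joint torques, N m; "tcp_pos": TCP position; "tcp_rot": TCP orientation; "contact_force": force on the tool from outside, world axes, zero at the start; "torque": the same for the moment, N m; "grip_width": opening from 0.0 (shut) to 1.0 (fully open); "finger_force": force on a finger pad.
Only numpy, scipy, OpenCV 4.12 (cv2) and the standard library are available. Lean on these libraries where they do the work, as an engineer would, in place of code of your own. Each camera call takes 0.05 s, during which the arm holds its last target. There are 200 camera calls.

TASK

Lay out the fish-tank care things for the pet sitter: stand the blue-lidded pot in the middle of the round cork coaster and the red-lidded pot squarely on top of it, and stand the brown dropper bottle upright in the middle of the blue case's closed lid. Lay the black magnet cleaner on the worktop, as it lay before (same side up), exactly halfway between the coaster and the case, on the straight line from centre to centre. Leave the case, the coaster and all the other things where they are, and leave nothing held.

Things in the scene. Friction and masses are not known exactly. Their poses are not given: they have to be found in the camera images.
- blue_pot: low round pot with a blue screw lid, 64 mm diameter, 62 mm high, upright; loose, 80 g. Origin at the centre of its underside, z up. Grip by the side.
- red_pot: slimmer round pot with a red screw lid, 56 mm diameter, 75 mm high, upright; loose, 80 g. Origin at the centre of its underside, z up. Grip by the side.
- dropper_bottle: small brown glass dropper bottle with a pale label and a black rubber bulb, upright; loose, 70 g. Round body 32 mm diameter up to 60 mm height, tapering to a 24 mm black collar at 62 to 77 mm height, and above it the 12 mm thick bulb up to 102 mm. Origin at the centre of its underside, z up.
- magnet_cleaner: black magnet glass cleaner with rounded corners, lying flat; loose, 190 g. 84 mm long, 44 mm wide, upright sides up to 27 mm height, then narrowing to a small ridge-like grip on top at 44 mm height. Origin at the centre of its underside, z up; its 44 mm width runs along the direction (0.905, 0.426, 0) of its own frame, its length across that.
- kit_case: closed blue hinged case with a paper label on its lid; fixed (does not move when touched). 170 x 105 mm, flat lid top 54 mm above the worktop. Origin at the centre of its underside, z up; the long sides run along the direction (0.961, -0.276, 0) of its own frame.
- coaster: round cork coaster, 100 mm diameter, 5 mm thick, flat on the worktop; fixed. Its centre lies 335 to 345 mm from that of the case, on one side or the other. Origin at the centre of its underside, z up. (Beyond, by the sink, stands a fixed black tap: stem at about x = 0.74, y = -0.115 of the robot's frame, 0.43 m tall; draw the arm in when swinging past.)
- slim_can: bystander, to be left alone: the slim white drink can with a thin teal band, 53 mm diameter, 132 mm high, upright, loose, near the front edge in the middle. Origin at the centre of its underside.
- refractometer: bystander, to be left alone: black hand-held refractometer with a pale end, lying down, loose, about 200 mm long, 33 mm wide, 34 mm high. Origin below its middle.
- squeeze_bottle: bystander, to be left alone: white squeeze bottle with a white cap, 50 x 76 mm, 183 mm high, upright, loose. Origin at the centre of its underside.

How it is judged:
By the outcome, as a careful person would: the job done as asked, in the order asked, and still so for the second after the job is handed in, with the robot touching nothing.
It also fails if it takes over 144 s, if anything falls off the work surface, if the arm or the gripper's body presses on something with over 40 N, if the wrist force passes 120 N, or if a joint passes its speed limit or range.

## Working session

There is one attempt and no reset: what is moved stays moved. The work goes in short steps, Python scripts to look and compute and a tool call to move; the robot and the scene stay as the last step left them, time stands still between calls to the robot, and variables do not carry over. Pictures are saved under pics/ and viewed, at most 14 in all, crops included, and the job is handed in when it is done.

Besides the shell and the picture viewer there is one more tool, called after "Emit:" as name(argument=value, ...), one argument or row to a line, values as JSON. carry_out: Moves the arm, as the interface text tells. Its arguments: {"type":"object","properties":{"steps":{"type":"array"},"force":{"type":"number"}},"required":["steps"]}

```bash
mkdir -p pics; ls
cat > h.py <<'E'
import numpy as np, cv2
from scipy.spatial.transform import Rotation as R
from plant import monitor, imaging, arm
def cam(n):
    i=imaging.camera_info(n); K=np.array(i["intrinsics"],float); Rm=R.from_rotvec(np.ravel(i["rvec"])).as_matrix(); t=np.ravel(i["tvec"]); return K,Rm,t
def ray(n,u,v,z):
    K,Rm,t=cam(n); c=-Rm.T@t; d=Rm.T@np.linalg.solve(K,[u,v,1.]); return c+d*(z-c[2])/d[2]
def proj(n,P):
    K,Rm,t=cam(n); p=(K@(Rm@np.atleast_2d(P).T+t[:,None])); return (p[:2]/p[2]).T
def shot(n,f=None):
    im=imaging.camera(n)
    if f: cv2.imwrite('pics/'+f,np.ascontiguousarray(im[:,:,::-1]))
    return im
E
python3 - <<'E'
from h import *
print(monitor.state())
for n in ("top","scene"):
    K,Rm,t=cam(n); print(n,K.tolist(),(-Rm.T@t).round(3),Rm.round(2).tolist()); shot(n,n+'0.png')
    for o in "blue_pot red_pot dropper_bottle magnet_cleaner kit_case coaster slim_can refractometer squeeze_bottle".split():
        r=imaging.cut_out(n,o)
        for d in r[:3]:
            m=np.array(d["region"]); ys,xs=np.nonzero(m)
            print(n,o,round(d["p"],2),np.round(d["bbox"],0),len(xs), xs.mean().round(1),ys.mean().round(1),ray(n,xs.mean(),ys.mean(),0).round(3))
            np.save(f'{n}_{o}_{r.index(d) if False else [id(x) for x in r].index(id(d))}.npy',m)
E
```

```text
pics
{'clock': 0.0, 'joint_positions': array([-1.30820554,  0.52201715, -0.03631018,  1.59996875,  0.02118624,
        1.02109647, -0.11280536]), 'qvel': array([ 1.45727390e-04, -1.77104875e-05, -1.91834034e-04, -4.93220319e-04,
        3.53843780e-04, -1.12124357e-03, -9.62681841e-04]), 'joint_torque': array([-1.38459840e-03, -9.27094960e+01,  1.97966695e+00, -3.69939744e+01,
        1.79484993e-02,  7.96260720e-03,  4.30031434e-06]), 'tcp_pos': array([0.2041187 , 0.59042097, 0.25573801]), 'tcp_rot': array([-5.20378648e-01, -3.09808377e+00,  1.72760579e-03]), 'contact_force': array([ 0.43711212, -0.28107729,  1.53456005]), 'torque': array([ 0.0241722 ,  0.03012008, -0.03320994]), 'finger_force': 0.0, 'grip_width': 1.0028952759007599}
top [[461.1982710871633, 0.0, 280.3855185534437], [0.0, 461.1982710871633, 213.1428665295665], [0.0, 0.0, 1.0]] [ 0.316 -0.072  1.528] [[0.02, -1.0, -0.01], [-0.99, -0.02, -0.1], [0.1, 0.01, -1.0]]
top blue_pot 0.81 [370. 219. 390. 240.] 330 379.8 229.2 [ 0.422 -0.389  0.   ]
top red_pot 0.51 [356. 175. 372. 191.] 283 363.5 182.3 [ 0.578 -0.334  0.   ]

[... 1205 characters left out ...]
274.] 995 404.8 253.5 [ 0.472 -0.373  0.   ]
scene red_pot 0.46 [313. 188. 383. 235.] 2394 347.7 209.9 [ 0.613 -0.169  0.   ]
scene dropper_bottle 0.59 [203. 152. 212. 180.] 256 205.8 167.2 [0.66  0.391 0.   ]
scene kit_case 0.85 [316. 187. 382. 237.] 2337 347.5 210.0 [ 0.612 -0.169  0.   ]
scene coaster 0.42 [236. 186. 265. 193.] 66 244.4 188.0 [0.584 0.169 0.   ]
scene slim_can 0.93 [240. 184. 265. 242.] 1137 252.1 211.4 [0.463 0.056 0.   ]
scene refractometer 0.69 [200. 154. 212. 181.] 245 205.8 168.0 [0.654 0.386 0.   ]
scene refractometer 0.63 [176. 208. 232. 223.] 633 203.7 215.5 [0.373 0.154 0.   ]
scene squeeze_bottle 0.55 [442. 183. 490. 265.] 2673 467.4 224.0 [ 0.702 -0.473  0.   ]
```

Run:
```python
import cv2
a=cv2.imread('pics/top0.png')[140:290,130:450]; cv2.imwrite('pics/top0c.png',cv2.resize(a,None,fx=2.5,fy=2.5,interpolation=cv2.INTER_CUBIC))
```

```text
(no output)
```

View pics/top0c.png

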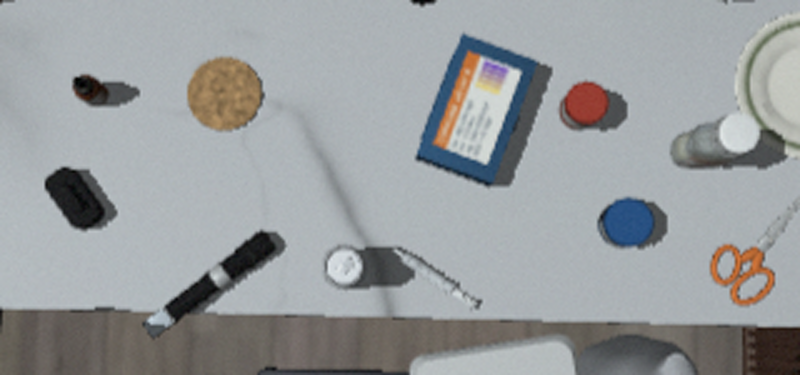

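View pics/scene0.png

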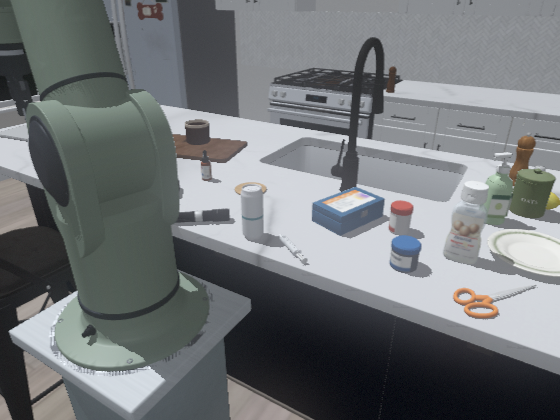

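Top crop: brown dropper (crop 88,88), cork coaster (225,93), case (485,110), red pot (587,105), blue pot (628,222), cleaner (75,198), can (345,265), refractometer (215,283). The network boxes agree with these. In the scene view the cleaner is hidden behind the arm. Next I fit silhouettes to get the poses.

```bash
cat > fit.py <<'E'
from h import *
from scipy.optimize import minimize
def ring(d,z,n=40):
    a=np.linspace(0,2*np.pi,n,False); return np.c_[d/2*np.cos(a),d/2*np.sin(a),np.full(n,z)]
def box(l,w,z): return np.array([[sx*l/2,sy*w/2,z] for sx,sy in((1,1),(1,-1),(-1,-1),(-1,1))])
M=dict(blue_pot=[np.r_[ring(.064,0),ring(.064,.062)]],red_pot=[np.r_[ring(.056,0),ring(.056,.075)]],
 dropper_bottle=[np.r_[ring(.032,0),ring(.032,.06)],np.r_[ring(.032,.06),ring(.024,.066),ring(.024,.077)],np.r_[ring(.012,.077),ring(.012,.102)]],
 magnet_cleaner=[np.r_[box(.08,.044,0),box(.084,.04,0),box(.08,.044,.027),box(.084,.04,.027),box(.05,.012,.044)]],
 kit_case=[np.r_[box(.17,.105,0),box(.17,.105,.054)]],coaster=[np.r_[ring(.1,0),ring(.1,.005)]],
 slim_can=[np.r_[ring(.053,0),ring(.053,.132)]])
S=8
def sil(n,name,p,z0=0):
    c,s=np.cos(p[2]),np.sin(p[2]); m=np.zeros((420*1,560*1),np.float32)
    return [proj(n,q@np.array([[c,s,0],[-s,c,0],[0,0,1]])+[p[0],p[1],z0]) for q in M[name]]
def cover(n,name,p,b,z0=0):
    x0,y0,x1,y1=b; im=np.zeros(((y1-y0)*S,(x1-x0)*S),np.uint8)
    for q in sil(n,name,p,z0):
        h=cv2.convexHull(((q+.5-[x0,y0])*S*16-8).round().astype(np.int32)); cv2.fillPoly(im,[h],1,shift=4)
    return im.reshape(y1-y0,S,x1-x0,S).mean((1,3))
def fit(name,masks,p0,z0=0):
    bs={n:(max(np.nonzero(m)[1].min()-12,0),max(np.nonzero(m)[0].min()-12,0),np.nonzero(m)[1].max()+13,np.nonzero(m)[0].max()+13) for n,m in masks.items()}
    def cost(p):
        t=0
        for n,m in masks.items():
            x0,y0,x1,y1=bs[n]; mm=m[y0:y1,x0:x1].astype(float); c=cover(n,name,p,(x0,y0,x1,y1),z0)
            t+=1-np.minimum(mm,c).sum()/np.maximum(mm,c).sum()
        return t
    best=None
    for y in ([0] if name not in("magnet_cleaner","kit_case") else np.arange(0,np.pi,np.pi/6)):
        r=minimize(cost,[p0[0],p0[1],y],method='Nelder-Mead',options=dict(initial_simplex=np.array([[p0[0],p0[1],y],[p0[0]+.02,p0[1],y],[p0[0],p0[1]+.02,y],[p0[0]-.01,p0[1]-.01,y+.3]]),xatol=1e-4,fatol=1e-5))
        if best is None or r.fun<best.fun: best=r
    return best.x,best.fun
E
cat > f0.py <<'E'
from fit import *
import os
im={n:cv2.imread(f'pics/{n}0.png') for n in("top","scene")}
for o in M:
    ms={n:np.load(f'{n}_{o}_0.npy') for n in("top","scene") if os.path.exists(f'{n}_{o}_0.npy')}
    if o=='coaster': ms.pop('scene')
    ys,xs=np.nonzero(ms['top']); p0=ray('top',xs.mean(),ys.mean(),.02)
    for k in [list(ms)]+([[n] for n in ms] if len(ms)>1 else []):
        x,f=fit(o,{n:ms[n] for n in k},p0); print(o,k,x.round(4),round(f,3),flush=True)
        if k==list(ms):
            for n in im:
                for q in sil(n,o,x): cv2.polylines(im[n],[cv2.convexHull((q*16).astype(np.int32))],True,(0,255,0),1,shift=4)
a=cv2.resize(im['top'][140:290,130:450],None,fx=2.5,fy=2.5,interpolation=cv2.INTER_NEAREST)
b=cv2.resize(im['scene'][140:280,180:500],None,fx=2.5,fy=2.5,interpolation=cv2.INTER_NEAREST)
cv2.imwrite('pics/fit0.png',cv2.resize(np.vstack([a,b]),(640,580)))
E
python3 f0.py
```

```text
blue_pot ['top', 'scene'] [ 0.4207 -0.3828  0.0725] 0.284
blue_pot ['top'] [ 0.4193 -0.3796  0.0169] 0.154
blue_pot ['scene'] [ 0.4257 -0.3824  0.017 ] 0.12
red_pot ['top', 'scene'] [ 0.5711 -0.326   0.0457] 0.262
red_pot ['top'] [ 0.5706 -0.3257  0.0464] 0.13
red_pot ['scene'] [ 0.5773 -0.3249 -0.0317] 0.122
dropper_bottle ['top', 'scene'] [0.5793 0.3201 0.1244] 0.259
dropper_bottle ['top'] [0.579  0.3214 0.1562] 0.09
dropper_bottle ['scene'] [0.5807 0.3195 0.1386] 0.098
magnet_cleaner ['top'] [0.4362 0.3386 3.8394] 0.103Traceback (most recent call last):
  File "f0.py", line 9, in <module>
    x,f=fit(o,{n:ms[n] for n in k},p0); print(o,k,x.round(4),round(f,3),flush=True)
        ~~~^^^^^^^^^^^^^^^^^^^^^^^^^^^
  File "fit.py", line 30, in fit
    r=minimize(cost,[p0[0],p0[1],y],method='Nelder-Mead',options=dict(initial_simplex=np.array([[p0[0],p0[1],y],[p0[0]+.02,p0[1],y],[p0[0],p0[1]+.02,y],[p0[0]-.01,p0[1]-.01,y+.3]]),xatol=1e-4,fatol=1e-5))
    res = _minimize_neldermead(fun, x0, args, callback, bounds=bounds,
                               **options)
    fxr = func(xr)
    fx =
[... 225 characters left out ...]
    ~~~~~^^^^^^^^^^^^^^^^^^^^^^^^^^^
  File "fit.py", line 17, in cover
    for q in sil(n,name,p,z0):
             ~~~^^^^^^^^^^^^^
  File "fit.py", line 14, in sil
    return [proj(n,q@np.array([[c,s,0],[-s,c,0],[0,0,1]])+[p[0],p[1],z0]) for q in M[name]]
            ~~~~^^^^^^^^^^^^^^^^^^^^^^^^^^^^^^^^^^^^^^^^^^^^^^^^^^^^^^^^^
  File "h.py", line 9, in proj
    K,Rm,t=cam(n); p=(K@(Rm@np.atleast_2d(P).T+t[:,None])); return (p[:2]/p[2]).T
           ~~~^^^
  File "h.py", line 5, in cam
    i=imaging.camera_info(n); K=np.array(i["intrinsics"],float); Rm=R.from_rotvec(np.ravel(i["rvec"])).as_matrix(); t=np.ravel(i["tvec"]); return K,Rm,t
ValueError: time passes only in moves, steps and waits
```

```bash
sed -i 's/^def cam(n):/import functools\n@functools.lru_cache(None)\ndef cam(n):/' h.py
cat > f1.py <<'E'
from fit import *
import os
im={n:cv2.imread(f'pics/{n}0.png') for n in("top","scene")}
hsv={n:cv2.cvtColor(im[n],cv2.COLOR_BGR2HSV) for n in im}
def colmask(n,o,lo,hi,grow=6):
    m=np.load(f'{n}_{o}_0.npy').astype(np.uint8); m=cv2.dilate(m,np.ones((grow,grow),np.uint8))>0
    h=hsv[n].astype(int); H=(h[...,0]-lo)%180; return m&(H<=(hi-lo)%180)&(h[...,1]>90)&(h[...,2]>40)
M['blue_lid']=[ring(.064,.062)]; M['red_lid']=[ring(.056,.075)]
jobs=[('blue_lid',{'top':colmask('top','blue_pot',100,125)}),('red_lid',{'top':colmask('top','red_pot',170,190)}),
 ('coaster',{'top':colmask('top','coaster',8,25)}),('coaster',{'top':np.load('top_coaster_0.npy')})]
for o in('kit_case','slim_can','magnet_cleaner'):
    ms={n:np.load(f'{n}_{o}_0.npy') for n in im if os.path.exists(f'{n}_{o}_0.npy')}
    jobs+=[(o,{n:ms[n]}) for n in ms]
    if len(ms)>1: jobs.append((o,ms))
for o,ms in jobs:
    m=list(ms)[0]; ys,xs=np.nonzero(ms[m]); p0=ray(m,xs.mean(),ys.mean(),.03)
    x,f=fit(o,ms,p0); print(o,list(ms),len(xs),x.round(4),round(f,3),flush=True)
    for n in im:
        for q in sil(n,o,x): cv2.polylines(im[n],[cv2.convexHull((q*16).astype(np.int32))],True,(0,255,0),1,shift=4)
a=cv2.resize(im['top'][140:290,130:450],None,fx=2.5,fy=2.5,interpolation=cv2.INTER_NEAREST)
b=cv2.resize(im['scene'][140:280,180:500],None,fx=2.5,fy=2.5,interpolation=cv2.INTER_NEAREST)
cv2.imwrite('pics/fit0.png',cv2.resize(np.vstack([a,b]),(640,580)))
E
python3 f1.py
```

```text
blue_lid ['top'] 311 [ 0.4206 -0.3798 -0.0024] 0.072
red_lid ['top'] 235 [ 0.57   -0.3236  0.1275] 0.06
coaster ['top'] 630 [0.5855 0.149  0.0258] 0.101
coaster ['top'] 683 [ 0.5832  0.1483 -0.0022] 0.041
kit_case ['top'] 1771 [ 0.5643 -0.1865  2.8114] 0.036
kit_case ['scene'] 2337 [ 0.5666 -0.1877  2.8137] 0.033
kit_case ['top', 'scene'] 1771 [ 0.5653 -0.1871  2.8129] 0.074
slim_can ['top'] 258 [ 0.3535 -0.022   0.1296] 0.05
slim_can ['scene'] 1137 [ 0.3596 -0.0194  0.9089] 0.09
slim_can ['top', 'scene'] 258 [ 0.3534 -0.0224  0.0972] 0.156
magnet_cleaner ['top'] 369 [0.4361 0.3387 0.6979] 0.102
```

View pics/fit0.png

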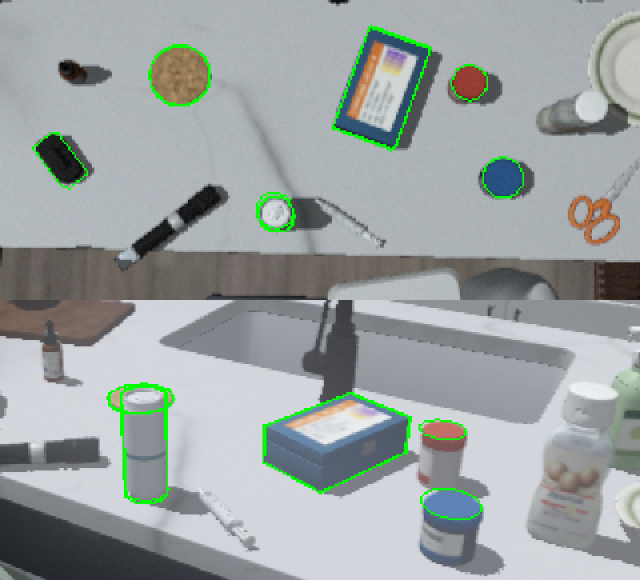

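Poses are settled: coaster (0.584, 0.1485), case (0.565, -0.187), so the midpoint is (0.5745, -0.019). I'll swing over at radius < 0.56, turning tool y onto world x on the way.

Units first: shifts go in shares of 0.8 m and turns go in shares of pi rad. So -0.26 m is -0.325, -0.019 m is -0.0238, 0.938 rad is 0.2986.

Emit:
carry_out(
  steps=[
    [[-0.0406,-0.0238,0],0.0382,0.0854],
    [[-0.0813,-0.0475,0],0.0764,0.0854],
    [[-0.1219,-0.0719,0],0.1146,0.0854],
    [[-0.1625,-0.0956,0],0.1528,0.0854],
    [[-0.2038,-0.12,0],0.191,0.0854],
    [[-0.2438,-0.1438,0],0.2292,0.0854],
    [[-0.285,-0.1675,0],0.2674,0.0854],
    [[-0.325,-0.1913,0],0.2986,0.0854],
  ],
)

```text
clock: 1.67
tcp_pos: [0.4009, 0.3596, 0.2566]
tcp_rot: [-1.873, -2.523, -0.001]
contact_force: [0.4, 2.2, 0.6]
grip_width: 1.005
finger_force: 0.0
```

Scaled: -0.32 m is -0.4, -0.28 m is -0.35, 0.06 rad is 0.0191.

Emit:
carry_out(
  steps=[
    [[-0.05,-0.0063,0],0.0191,0.0854],
    [[-0.1,-0.0113,0],0.0382,0.0854],
    [[-0.15,-0.0175,0],0.0573,0.0854],
    [[-0.2,-0.0225,0],0.0764,0.0854],
    [[-0.25,-0.0288,0],0.0955,0.0854],
    [[-0.3,-0.035,0],0.0955,0.0854],
    [[-0.35,-0.04,0],0.0955,0.0854],
    [[-0.4,-0.0463,0],0.0955,0.0854],
  ],
)

```text
clock: 2.33
tcp_pos: [0.4592, 0.0427, 0.2566]
tcp_rot: [2.221, 2.222, 0.001]
contact_force: [1.9, 0.8, -0.5]
grip_width: 0.999
finger_force: 0.0
```

Emit:
carry_out(
  steps=[
    [[-0.05,0,0],0,0.0854],
    [[-0.1,0,0],0,0.0854],
    [[-0.15,0,0],0,0.0854],
    [[-0.2,0,0],0,0.0854],
    [[-0.25,0,0],0,0.0854],
    [[-0.3,0,0],0,0.0854],
    [[-0.35,0,0],0,0.0854],
    [[-0.4,0,0],0,0.0854],
  ],
)

```text
clock: 3.0
tcp_pos: [0.4588, -0.2775, 0.2565]
tcp_rot: [2.221, 2.221, 0.001]
contact_force: [2.4, 0.6, -1.0]
grip_width: 1.0
finger_force: 0.0
```

Run:
```python
from h import *
s=monitor.state(); print(s['tcp_pos'].round(4),R.from_rotvec(s['tcp_rot']).as_matrix().round(3).tolist(),s['joint_positions'].round(2),s['qvel'].round(3))
```

```text
[ 0.4588 -0.2775  0.2565] [[-0.0, 1.0, 0.001], [1.0, 0.0, 0.0], [0.0, 0.001, -1.0]] [ 0.06  0.42  0.51  1.85 -0.25  0.93  0.68] [ 0.943  0.412  0.004 -0.591 -0.196  0.233  0.954]
```

Scaled: 0.11 m is 0.1375, -0.102 m is -0.1275.

Emit:
carry_out(
  steps=[
    [[-0.0438,-0.0125,0],0,0.0854],
    [[-0.0875,-0.0313,0.025],0,0.0854],
    [[-0.1125,-0.0438,0.0625],0,0.0854],
    [[-0.125,-0.0475,0.1],0,0.0854],
    [[-0.1275,-0.0475,0.125],0,0.0854],
    [[-0.1275,-0.0475,0.1375],0,0.0854],
    [[-0.1275,-0.0475,0.1375],0,0.0854],
    [[-0.1275,-0.0475,0.1375],0,0.0854],
  ],
)

```text
clock: 3.67
tcp_pos: [0.4215, -0.3773, 0.1468]
tcp_rot: [2.221, 2.222, 0.0]
contact_force: [-0.2, 0.2, 1.0]
grip_width: 1.001
finger_force: 0.0
```

Scaled: 0.109 m is 0.1363, 0.045 m is 0.0563.

Emit:
carry_out(
  steps=[
    [[-0.0044,0,0.025],0,0.0854],
    [[-0.0044,0,0.0563],0,0.0854],
    [[-0.0044,0,0.0875],0,0.0854],
    [[-0.0044,0,0.1125],0,0.0854],
    [[-0.0044,0,0.1275],0,0.0854],
    [[-0.0044,0,0.1363],0,0.0854],
    [[-0.0044,0,0.1363],0,0.0854],
    [[-0.0044,0,0.1363],0,0.0854],
  ],
)

```text
clock: 4.33
tcp_pos: [0.4217, -0.3813, 0.0384]
tcp_rot: [2.22, 2.221, 0.0]
contact_force: [0.7, -0.2, -0.0]
grip_width: 1.001
finger_force: 0.0
```

Emit:
carry_out(
  steps=[
    [[0,0,0],0,0.07],
    [[0,0,0],0,0.065],
    [[0,0,0],0,0.06],
    [[0,0,0],0,0.055],
    [[0,0,0],0,0.05],
    [[0,0,0],0,0.05],
    [[0,0,0],0,0.05],
    [[0,0,0],0,0.05],
  ],
  force=30,
)

```text
clock: 5.0
tcp_pos: [0.4216, -0.3813, 0.0385]
tcp_rot: [2.22, 2.22, 0.001]
contact_force: [-1.1, 2.0, 11.4]
grip_width: 0.74
finger_force: 30.4
```

Run:
```python
from h import *
shot('scene','s1.png'); im=cv2.imread('pics/s1.png')[150:300,300:500]; cv2.imwrite('pics/s1c.png',cv2.resize(im,None,fx=3,fy=3))
s=monitor.state(); print(s['tcp_pos'].round(4),s['grip_width'],s['finger_force'],s['contact_force'],s['joint_positions'].round(2))
```

```text
[ 0.4216 -0.3813  0.0385] 0.7384107904478037 30.38535475730896 [-1.81767334  1.98730587 10.84136719] [ 0.41  0.78  0.32  1.9  -0.45  0.53  1.04]
```

View pics/s1c.png

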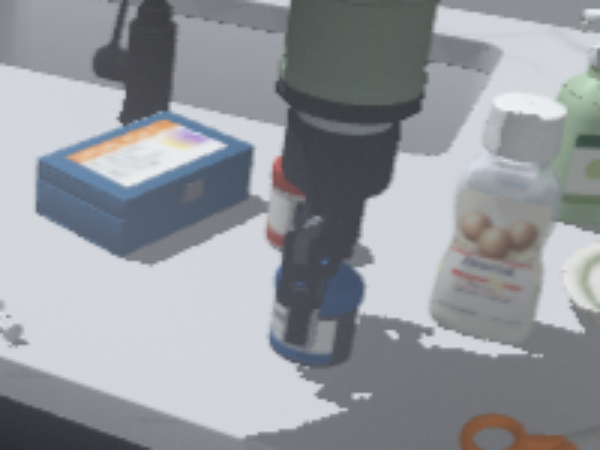

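Scaled: -0.2 m is -0.25, -0.12 m is -0.15.

Emit:
carry_out(
  steps=[
    [[0,0,-0.0125],0,0.05],
    [[0,0,-0.0375],0,0.05],
    [[0,0,-0.075],0,0.05],
    [[0,0,-0.1125],0,0.05],
    [[0.0125,0.0038,-0.15],0,0.05],
    [[0.0375,0.0125,-0.1875],0,0.05],
    [[0.075,0.025,-0.225],0,0.05],
    [[0.125,0.0375,-0.25],0,0.05],
  ],
)

```text
clock: 5.72
tcp_pos: [0.4498, -0.287, 0.2381]
tcp_rot: [2.223, 2.216, 0.001]
contact_force: [1.1, -0.4, -0.3]
grip_width: 0.738
finger_force: 33.3
```

Scaled: 0.3 m is 0.375, 0.2625 m is 0.3281.

Emit:
carry_out(
  steps=[
    [[0.0469,0.0138,0],0,0.05],
    [[0.0938,0.0275,0],0,0.05],
    [[0.1406,0.0425,0],0,0.05],
    [[0.1875,0.0563,0],0,0.05],
    [[0.2344,0.07,0],0,0.05],
    [[0.2813,0.0838,0],0,0.05],
    [[0.3281,0.0988,0],0,0.05],
    [[0.375,0.1125,0],0,0.05],
  ],
)

```text
clock: 6.38
tcp_pos: [0.54, 0.0157, 0.2357]
tcp_rot: [2.221, 2.221, 0.002]
contact_force: [1.3, -1.4, -1.4]
grip_width: 0.737
finger_force: 33.3
```

Emit:
carry_out(
  steps=[
    [[0.0438,0.0125,0],0,0.05],
    [[0.0813,0.025,0],0,0.05],
    [[0.1125,0.0375,0.0125],0,0.05],
    [[0.1375,0.0463,0.0375],0,0.05],
    [[0.1538,0.0525,0.0688],0,0.05],
    [[0.1619,0.0531,0.1],0,0.05],
    [[0.1619,0.0531,0.125],0,0.05],
    [[0.1619,0.0531,0.125],0,0.05],
  ],
)

```text
clock: 7.05
tcp_pos: [0.5806, 0.1435, 0.132]
tcp_rot: [-2.219, -2.221, 0.006]
contact_force: [-0.7, -0.4, -0.9]
grip_width: 0.735
finger_force: 33.4
```

Scaled: 0.05 m is 0.0625, 0.04 m is 0.05.

Emit:
carry_out(
  steps=[
    [[0,0,0.0125],0,0.05],
    [[0,0,0.0313],0,0.05],
    [[0,0,0.05],0,0.05],
    [[0,0,0.0625],0,0.05],
    [[0,0,0.0625],0,0.05],
    [[0,0,0.0625],0,0.05],
    [[0,0,0.0625],0,0.05],
    [[0,0,0.0625],0,0.05],
  ],
)

```text
clock: 7.72
tcp_pos: [0.5829, 0.1433, 0.0857]
tcp_rot: [2.221, 2.221, 0.002]
contact_force: [-0.3, -0.5, -0.4]
grip_width: 0.743
finger_force: 33.4
```

Run:
```python
from h import *
s=monitor.state(); print(s['tcp_pos'].round(4),s['tcp_rot'].round(4),s['contact_force'].round(1),s['joint_positions'].round(3),s['joint_torque'].round(1),s['qvel'].round(3))
```

```text
[0.5829 0.1433 0.0857] [2.2212e+00 2.2208e+00 2.0000e-03] [-0.3 -0.5 -0.4] [-0.579  0.742  0.354  1.803 -0.39   0.664 -0.   ] [  0.1 -96.3  13.5 -24.9   0.    0.   -0. ] [-0.     0.004 -0.005  0.004 -0.001 -0.004 -0.001]
```

Scaled: 0.039 m is 0.0488, 0.0047 m is 0.0059.

Emit:
carry_out(
  steps=[
    [[0.0025,0.0013,0.01],0,0.05],
    [[0.005,0.0013,0.02],0,0.05],
    [[0.0059,0.0013,0.03],0,0.05],
    [[0.0059,0.0013,0.0388],0,0.05],
    [[0.0059,0.0013,0.045],0,0.05],
    [[0.0059,0.0013,0.0488],0,0.05],
    [[0.0059,0.0013,0.0488],0,0.05],
    [[0.0059,0.0013,0.0488],0,0.05],
  ],
)

```text
clock: 8.38
tcp_pos: [0.5834, 0.1478, 0.0455]
tcp_rot: [2.222, 2.221, -0.0]
contact_force: [-1.1, 0.3, 0.1]
grip_width: 0.737
finger_force: 33.4
```

```bash
cat > look.py <<'E'
import sys
from fit import *
tag=sys.argv[1]
M['blue_lid']=[ring(.064,.062)]; M['red_lid']=[ring(.056,.075)]
for spec in sys.argv[2:]:   # camera:object:z0:fitname
    n,o,z0,fn=(spec.split(':')+['',''])[:4]; fn=fn or o
    im=shot(n,f'{tag}_{n}.png'); r=imaging.cut_out(n,o)
    for d in r[:2]:
        m=np.array(d['region']); ys,xs=np.nonzero(m); z=float(z0 or 0); p0=ray(n,xs.mean(),ys.mean(),z+.03)
        x,f=fit(fn,{n:m},p0,z); print(spec,round(d['p'],2),len(xs),x.round(4),round(f,3))
s=monitor.state(); print(s['tcp_pos'].round(4),s['contact_force'].round(1),s['grip_width'],s['clock'])
E
python3 look.py p1 top:coaster scene:blue_pot:.006
```

```text
top:coaster 0.72 188 [ 0.5805  0.1445 -0.269 ] 0.725
scene:blue_pot:.006 0.56 211 [ 0.6449  0.1692 -0.1894] 0.558
[0.5835 0.148  0.046 ] [-0.6 -0.2 -0.2] 0.7371237956684216 8.5833
```

Place: down 2 mm, release, back off.

Emit:
carry_out(
  steps=[
    [[0,0,0.0013],0,0.05],
    [[0,0,0.0025],0,0.05],
    [[0,0,0.0025],0,0.05],
    [[0,0,0.0025],0,0.064],
    [[0,0,0.0025],0,0.07],
    [[0,0,0.0025],0,0.0854],
    [[0,0,0.0025],0,0.0854],
    [[0,0,0.0025],0,0.0854],
  ],
)

```text
clock: 9.25
tcp_pos: [0.5834, 0.148, 0.0436]
tcp_rot: [2.222, 2.221, -0.0]
contact_force: [0.2, -0.1, -0.1]
grip_width: 1.0
finger_force: 0.0
```

Scaled: -0.18 m is -0.225, -0.15 m is -0.1875.

Emit:
carry_out(
  steps=[
    [[0,0,0],0,0.0854],
    [[0,0,-0.0188],0,0.0854],
    [[0,0,-0.05],0,0.0854],
    [[0,0,-0.0875],0,0.0854],
    [[0,0,-0.1375],0,0.0854],
    [[-0.025,0,-0.1875],0,0.0854],
    [[-0.0625,-0.0125,-0.225],0,0.0854],
    [[-0.1125,-0.0313,-0.225],0,0.0854],
  ],
)

```text
clock: 9.92
tcp_pos: [0.5621, 0.0634, 0.228]
tcp_rot: [2.216, 2.223, 0.01]
contact_force: [1.2, 0.2, 0.7]
grip_width: 1.0
finger_force: 0.0
```

Scaled: -0.275 m is -0.3438, -0.01 m is -0.0125.

Emit:
carry_out(
  steps=[
    [[-0.0438,-0.0125,0],0,0.0854],
    [[-0.0875,-0.025,0],0,0.0854],
    [[-0.1313,-0.025,0],0,0.0854],
    [[-0.175,-0.025,0],0,0.0854],
    [[-0.2188,-0.025,0],0,0.0854],
    [[-0.2625,-0.025,0],0,0.0854],
    [[-0.3063,-0.025,0],0,0.0854],
    [[-0.3438,-0.025,0],0,0.0854],
  ],
)

```text
clock: 10.58
tcp_pos: [0.5394, -0.2153, 0.2235]
tcp_rot: [2.222, 2.22, -0.0]
contact_force: [0.5, -0.0, 0.8]
grip_width: 1.0
finger_force: 0.0
```

```bash
python3 look.py p2 top:blue_pot:.005 scene:blue_pot:.005 scene:red_pot top:kit_case
python3 - <<'E'
import cv2,numpy as np
a=cv2.imread('pics/p2_top.png')[140:290,130:450];b=cv2.imread('pics/p2_scene.png')[140:290,180:500]
cv2.imwrite('pics/p2.png',cv2.resize(np.vstack([a,b]),None,fx=1.9,fy=1.9))
E
```

```text
top:blue_pot:.005 0.63 346 [ 0.5842  0.1481 -0.0014] 0.099
scene:blue_pot:.005 0.87 323 [ 0.6239  0.1732 -0.2769] 0.34
scene:red_pot 0.67 697 [ 0.5774 -0.3259  0.1782] 0.108
top:kit_case 0.66 95 [ 0.6453 -0.078   1.0594] 0.863
[ 0.5402 -0.2115  0.2233] [ 0.1 -0.  -0.1] 0.9976129963601009 10.9833
```

View pics/p2.png

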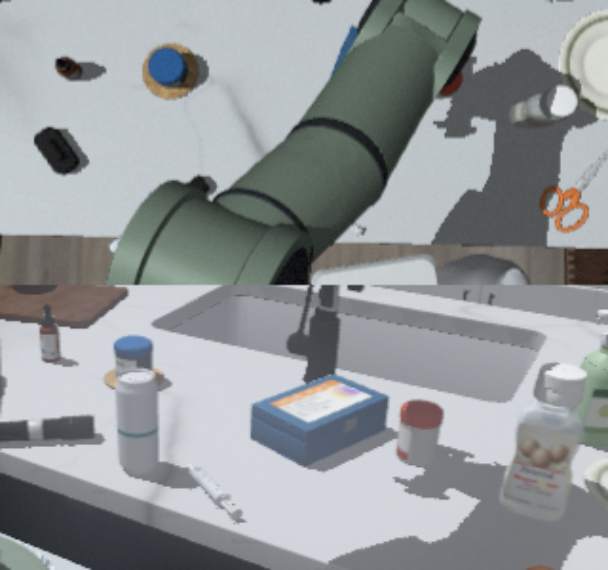

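The blue pot stands centred on the coaster (fit 0.584, 0.148). Next is the red pot.

Scaled: -0.113 m is -0.1413, 0.033 m is 0.0413.

Emit:
carry_out(
  steps=[
    [[-0.025,0.0063,0],0,0.0854],
    [[-0.0625,0.0188,0],0,0.0854],
    [[-0.1,0.0313,0.0125],0,0.0854],
    [[-0.125,0.0375,0.0375],0,0.0854],
    [[-0.1413,0.0413,0.0688],0,0.0854],
    [[-0.1413,0.0413,0.0938],0,0.0854],
    [[-0.1413,0.0413,0.0938],0,0.0854],
    [[-0.1413,0.0413,0.0938],0,0.0854],
  ],
)

```text
clock: 11.65
tcp_pos: [0.5729, -0.3247, 0.1479]
tcp_rot: [-2.219, -2.221, 0.001]
contact_force: [-0.5, 0.7, 2.1]
grip_width: 0.998
finger_force: 0.0
```

Scaled: 0.1 m is 0.125, 0.088 m is 0.11.

Emit:
carry_out(
  steps=[
    [[0,0,0.0125],0,0.0854],
    [[0,0,0.0375],0,0.0854],
    [[0,0,0.0625],0,0.0854],
    [[0,0,0.0875],0,0.0854],
    [[0,0,0.11],0,0.0854],
    [[0,0,0.125],0,0.0854],
    [[0,0,0.125],0,0.0854],
    [[0,0,0.125],0,0.0854],
  ],
)

```text
clock: 12.32
tcp_pos: [0.5733, -0.3256, 0.049]
tcp_rot: [2.221, 2.222, 0.0]
contact_force: [0.2, -0.7, 0.5]
grip_width: 1.002
finger_force: 0.0
```

Emit:
carry_out(
  steps=[
    [[0,0,0],0,0.07],
    [[0,0,0],0,0.065],
    [[0,0,0],0,0.06],
    [[0,0,0],0,0.055],
    [[0,0,0],0,0.05],
    [[0,0,0],0,0.045],
    [[0,0,0],0,0.045],
    [[0,0,0],0,0.045],
  ],
  force=30,
)

```text
clock: 12.98
tcp_pos: [0.5732, -0.3259, 0.0493]
tcp_rot: [2.221, 2.221, 0.001]
contact_force: [-2.0, 2.3, 9.7]
grip_width: 0.645
finger_force: 30.1
```

```bash
python3 look.py g2 scene:red_pot
```

```text
scene:red_pot 0.55 411 [ 0.574  -0.3288  0.0137] 0.478
[ 0.5732 -0.3259  0.0493] [-1.8  1.6  9.1] 0.6423892295093635 13.0833
```

Scaled: -0.2 m is -0.25, -0.15 m is -0.1875.

Emit:
carry_out(
  steps=[
    [[0,0,-0.0125],0,0.045],
    [[0,0,-0.0375],0,0.045],
    [[0,0,-0.075],0,0.045],
    [[0,0,-0.1125],0,0.045],
    [[0,0,-0.15],0,0.045],
    [[0.0125,-0.0063,-0.1875],0,0.045],
    [[0.0375,-0.015,-0.225],0,0.045],
    [[0.075,-0.025,-0.25],0,0.045],
  ],
)

```text
clock: 13.75
tcp_pos: [0.5524, -0.2676, 0.2517]
tcp_rot: [2.223, 2.215, 0.001]
contact_force: [1.1, 0.5, -0.8]
grip_width: 0.647
finger_force: 32.1
```

Scaled: 0.24 m is 0.3, 0.21 m is 0.2625.

Emit:
carry_out(
  steps=[
    [[0.0375,-0.0125,0],0,0.045],
    [[0.075,-0.0125,0],0,0.045],
    [[0.1125,-0.0125,0],0,0.045],
    [[0.15,-0.0125,0],0,0.045],
    [[0.1875,-0.0125,0],0,0.045],
    [[0.225,-0.0125,0],0,0.045],
    [[0.2625,0,0],0,0.045],
    [[0.3,0.0125,0],0,0.045],
  ],
)

```text
clock: 14.42
tcp_pos: [0.5628, -0.0243, 0.2493]
tcp_rot: [2.222, 2.221, 0.002]
contact_force: [1.1, 0.6, -1.1]
grip_width: 0.648
finger_force: 32.1
```

Scaled: 0.173 m is 0.2163, 0.165 m is 0.2063.

Emit:
carry_out(
  steps=[
    [[0.0375,0.0063,0],0,0.045],
    [[0.075,0.0125,0],0,0.045],
    [[0.1125,0.0188,0],0,0.045],
    [[0.15,0.025,0],0,0.045],
    [[0.1813,0.025,0],0,0.045],
    [[0.2063,0.025,0],0,0.045],
    [[0.2163,0.025,0],0,0.045],
    [[0.2163,0.025,0],0,0.045],
  ],
)

```text
clock: 15.08
tcp_pos: [0.5826, 0.1492, 0.2486]
tcp_rot: [-2.218, -2.224, -0.001]
contact_force: [-0.0, 0.4, -0.6]
grip_width: 0.643
finger_force: 32.1
```

Emit:
carry_out(
  steps=[
    [[0,0,0.0125],0,0.045],
    [[0,0,0.0313],0,0.045],
    [[0,0,0.0563],0,0.045],
    [[0,0,0.075],0,0.045],
    [[0,0,0.0875],0,0.045],
    [[0,0,0.0938],0,0.045],
    [[0,0,0.0938],0,0.045],
    [[0,0,0.0938],0,0.045],
  ],
)

```text
clock: 15.75
tcp_pos: [0.5832, 0.1466, 0.1737]
tcp_rot: [2.222, 2.22, 0.0]
contact_force: [-0.1, 0.1, 0.0]
grip_width: 0.641
finger_force: 32.1
```

Scaled: 0.055 m is 0.0688, 0.0005 m is 0.0006.

Emit:
carry_out(
  steps=[
    [[0,0,0.0125],0,0.045],
    [[0,0,0.025],0,0.045],
    [[0.0006,0,0.0375],0,0.045],
    [[0.0006,0,0.05],0,0.045],
    [[0.0006,0,0.06],0,0.045],
    [[0.0006,0,0.0663],0,0.045],
    [[0.0006,0,0.0688],0,0.045],
    [[0.0006,0,0.0688],0,0.045],
  ],
)

```text
clock: 16.42
tcp_pos: [0.5828, 0.1476, 0.1178]
tcp_rot: [-2.222, -2.221, 0.001]
contact_force: [-0.1, 0.3, -0.3]
grip_width: 0.639
finger_force: 32.1
```

```bash
python3 look.py p3 scene:red_pot:.068
python3 - <<'E'
import cv2
b=cv2.imread('pics/p3_scene.png')[120:220,180:320]
cv2.imwrite('pics/p3.png',cv2.resize(b,None,fx=5,fy=5))
E
```

```text
scene:red_pot:.068 0.71 343 [0.5886 0.1493 0.1548] 0.36
[0.5831 0.1478 0.1186] [-0.8 -0.1  0.1] 0.6432356719281951 16.5167
```

View pics/p3.png

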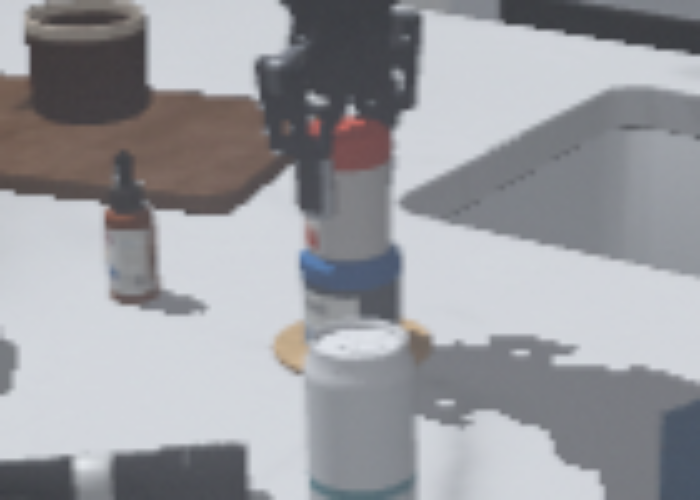

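Scaled: 0.0015 m is 0.0019, -0.001 m is -0.0013.

Emit:
carry_out(
  steps=[
    [[-0.0013,0.0004,0],0,0.045],
    [[-0.0013,0.0004,0.0013],0,0.045],
    [[-0.0013,0.0004,0.0019],0,0.045],
    [[-0.0013,0.0004,0.0019],0,0.045],
    [[-0.0013,0.0004,0.0019],0,0.045],
    [[-0.0013,0.0004,0.0019],0,0.06],
    [[-0.0013,0.0004,0.0019],0,0.075],
    [[-0.0013,0.0004,0.0019],0,0.0854],
  ],
)

```text
clock: 17.18
tcp_pos: [0.5832, 0.1468, 0.1168]
tcp_rot: [2.221, 2.221, 0.0]
contact_force: [0.3, 0.4, 0.2]
grip_width: 0.953
finger_force: 0.0
```

Scaled: -0.13 m is -0.1625, -0.12 m is -0.15.

Emit:
carry_out(
  steps=[
    [[0,0,0],0,0.0854],
    [[0,0,0],0,0.0854],
    [[0,0,-0.0188],0,0.0854],
    [[0,0,-0.05],0,0.0854],
    [[0,0,-0.0875],0,0.0854],
    [[0,0,-0.125],0,0.0854],
    [[0,0,-0.15],0,0.0854],
    [[0,0,-0.1625],0,0.0854],
  ],
)

```text
clock: 17.85
tcp_pos: [0.584, 0.1468, 0.2496]
tcp_rot: [2.221, 2.22, 0.005]
contact_force: [0.2, -1.0, 0.6]
grip_width: 1.004
finger_force: 0.0
```

Scaled: 0.174 m is 0.2175, 0.16 m is 0.2.

Emit:
carry_out(
  steps=[
    [[0.0375,-0.005,0],0,0.0854],
    [[0.0813,-0.005,0],0,0.0854],
    [[0.125,-0.005,0],0,0.0854],
    [[0.1688,-0.005,0.0125],0,0.0854],
    [[0.2,-0.005,0.0375],0,0.0854],
    [[0.2175,-0.005,0.0625],0,0.07],
    [[0.2175,-0.005,0.1],0,0.07],
    [[0.2175,-0.005,0.1],0,0.07],
  ],
)

```text
clock: 18.52
tcp_pos: [0.5764, 0.3208, 0.161]
tcp_rot: [-2.218, -2.222, 0.012]
contact_force: [-1.4, -0.1, -1.1]
grip_width: 0.82
finger_force: 0.0
```

```bash
python3 look.py p4 scene:red_pot:.067 scene:dropper_bottle
python3 - <<'E'
import cv2
b=cv2.imread('pics/p4_scene.png')[120:220,180:320]
cv2.imwrite('pics/p4.png',cv2.resize(b,None,fx=5,fy=5))
E
```

```text
scene:red_pot:.067 0.67 483 [0.585  0.1469 0.3454] 0.104
scene:dropper_bottle 0.72 236 [0.5801 0.3191 0.4053] 0.146
scene:dropper_bottle 0.35 2573 [ 0.5178 -0.4989  1.0088] 0.772
[0.5801 0.3201 0.1684] [0.2 0.8 0. ] 0.8163452059668843 18.7167
```

View pics/p4.png

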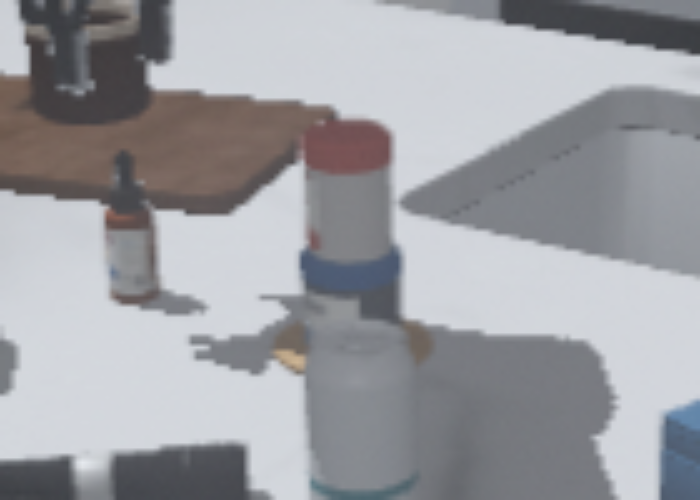

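The red pot stands squarely on the blue one: red lid columns 304–392 over blue lid columns 301–402. Next I lower onto the dropper.

Scaled: 0.108 m is 0.135, 0.103 m is 0.1288.

Emit:
carry_out(
  steps=[
    [[0,0,0.0125],0,0.07],
    [[0,0,0.0375],0,0.07],
    [[0,0,0.0625],0,0.07],
    [[0,0,0.0875],0,0.07],
    [[0,0,0.1125],0,0.07],
    [[0,0,0.1288],0,0.07],
    [[0,0,0.135],0,0.07],
    [[0,0,0.135],0,0.07],
  ],
)

```text
clock: 19.38
tcp_pos: [0.5792, 0.3204, 0.0583]
tcp_rot: [-2.222, -2.221, 0.001]
contact_force: [-0.4, -0.0, 0.4]
grip_width: 0.819
finger_force: 0.0
```

Emit:
carry_out(
  steps=[
    [[0,0,0],0,0.055],
    [[0,0,0],0,0.045],
    [[0,0,0],0,0.038],
    [[0,0,0],0,0.032],
    [[0,0,0],0,0.026],
    [[0,0,0],0,0.022],
    [[0,0,0],0,0.022],
    [[0,0,0],0,0.022],
  ],
  force=30,
)

```text
clock: 20.05
tcp_pos: [0.5797, 0.321, 0.0597]
tcp_rot: [2.221, 2.221, 0.002]
contact_force: [0.0, -0.1, 6.9]
grip_width: 0.362
finger_force: 29.4
```

```bash
python3 look.py g4 scene:dropper_bottle
python3 - <<'E'
import cv2
b=cv2.imread('pics/g4_scene.png')[100:200,150:270]
cv2.imwrite('pics/g4.png',cv2.resize(b,None,fx=5,fy=5))
E
```

```text
scene:dropper_bottle 0.48 188 [0.5784 0.3146 0.2599] 0.354
[0.5797 0.321  0.0597] [-1.2 -0.6  7. ] 0.36597123752890803 20.15
```

View pics/g4.png

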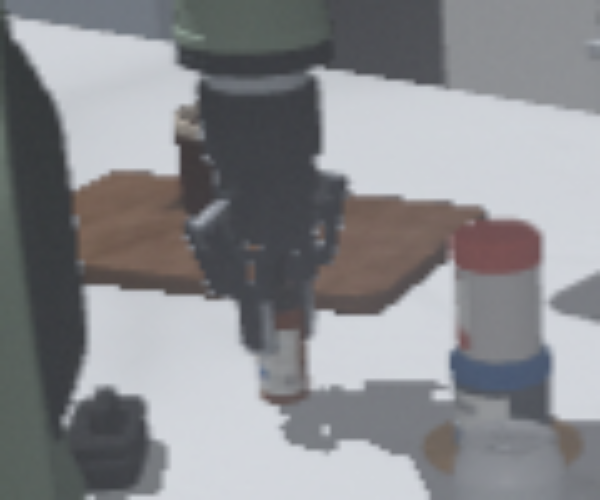

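Scaled: -0.2 m is -0.25, -0.15 m is -0.1875.

Emit:
carry_out(
  steps=[
    [[0,0,-0.0125],0,0.022],
    [[0,0,-0.0375],0,0.022],
    [[0,0,-0.075],0,0.022],
    [[0,0,-0.1125],0,0.022],
    [[0,0,-0.15],0,0.022],
    [[0,0,-0.1875],0,0.022],
    [[-0.0125,-0.0063,-0.225],0,0.022],
    [[-0.0375,-0.0125,-0.25],0,0.022],
  ],
)

```text
clock: 20.82
tcp_pos: [0.5691, 0.2925, 0.2621]
tcp_rot: [-2.219, -2.224, -0.005]
contact_force: [0.5, 0.0, 0.9]
grip_width: 0.362
finger_force: 30.2
```

Scaled: -0.24 m is -0.3, -0.005 m is -0.0063.

Emit:
carry_out(
  steps=[
    [[-0.0375,-0.0063,0],0,0.022],
    [[-0.075,-0.0125,0],0,0.022],
    [[-0.1125,-0.0125,0],0,0.022],
    [[-0.15,-0.0125,0],0,0.022],
    [[-0.1875,-0.0125,0],0,0.022],
    [[-0.225,-0.0125,0],0,0.022],
    [[-0.2625,-0.0125,0],0,0.022],
    [[-0.3,-0.0125,0],0,0.022],
  ],
)

```text
clock: 21.48
tcp_pos: [0.5589, 0.0493, 0.2597]
tcp_rot: [2.222, 2.221, 0.001]
contact_force: [1.5, -0.3, -0.0]
grip_width: 0.365
finger_force: 30.2
```

Scaled: -0.225 m is -0.2813, -0.21 m is -0.2625.

Emit:
carry_out(
  steps=[
    [[-0.0375,0,0],0,0.022],
    [[-0.075,0,0],0,0.022],
    [[-0.1125,0,0],0,0.022],
    [[-0.15,0,0],0,0.022],
    [[-0.1875,0,0],0,0.022],
    [[-0.225,0,0],0,0.022],
    [[-0.2625,0,0],0,0.022],
    [[-0.2813,0.0025,0],0,0.022],
  ],
)

```text
clock: 22.15
tcp_pos: [0.5602, -0.1782, 0.2599]
tcp_rot: [2.224, 2.217, -0.001]
contact_force: [-0.3, -0.2, -1.1]
grip_width: 0.363
finger_force: 30.2
```

Scaled: 0.08 m is 0.1, 0.07 m is 0.0875.

Emit:
carry_out(
  steps=[
    [[-0.0125,0.0025,0.0125],0,0.022],
    [[-0.0163,0.005,0.0375],0,0.022],
    [[-0.0163,0.005,0.0625],0,0.022],
    [[-0.0163,0.005,0.0875],0,0.022],
    [[-0.0163,0.005,0.1],0,0.022],
    [[-0.0163,0.005,0.1],0,0.022],
    [[-0.0163,0.005,0.1],0,0.022],
    [[-0.0163,0.005,0.1],0,0.022],
  ],
)

```text
clock: 22.82
tcp_pos: [0.5657, -0.1872, 0.1798]
tcp_rot: [2.22, 2.221, 0.001]
contact_force: [-0.5, 0.1, -0.4]
grip_width: 0.365
finger_force: 30.1
```

```bash
python3 -c "
from h import *
s=monitor.state(); print(s['tcp_pos'].round(4),s['tcp_rot'].round(4),s['qvel'].round(3))"
```

```text
[ 0.5657 -0.1872  0.1798] [2.2204e+00 2.2210e+00 1.1000e-03] [ 0.001 -0.008 -0.    -0.003 -0.    -0.003  0.002]
```

Scaled: 0.063 m is 0.0788, 0.0005 m is 0.0006.

Emit:
carry_out(
  steps=[
    [[0.0006,0,0.0125],0,0.022],
    [[0.0006,0,0.0313],0,0.022],
    [[0.0006,0,0.05],0,0.022],
    [[0.0006,0,0.065],0,0.022],
    [[0.0006,0,0.075],0,0.022],
    [[0.0006,0,0.0788],0,0.022],
    [[0.0006,0,0.0788],0,0.022],
    [[0.0006,0,0.0788],0,0.022],
  ],
)

```text
clock: 23.48
tcp_pos: [0.5654, -0.1869, 0.1162]
tcp_rot: [2.221, 2.221, 0.0]
contact_force: [-0.3, -0.0, 0.9]
grip_width: 0.368
finger_force: 30.1
```

```bash
python3 look.py p5 scene:dropper_bottle:.055
python3 - <<'E'
import cv2
b=cv2.imread('pics/p5_scene.png')[140:250,300:420]
cv2.imwrite('pics/p5.png',cv2.resize(b,None,fx=5,fy=5))
E
```

```text
scene:dropper_bottle:.055 0.64 121 [ 0.5744 -0.1852 -0.3314] 0.598
[ 0.5655 -0.1869  0.1165] [ 0.2 -0.1  0.2] 0.36093682347491846 23.5833
```

View pics/p5.png

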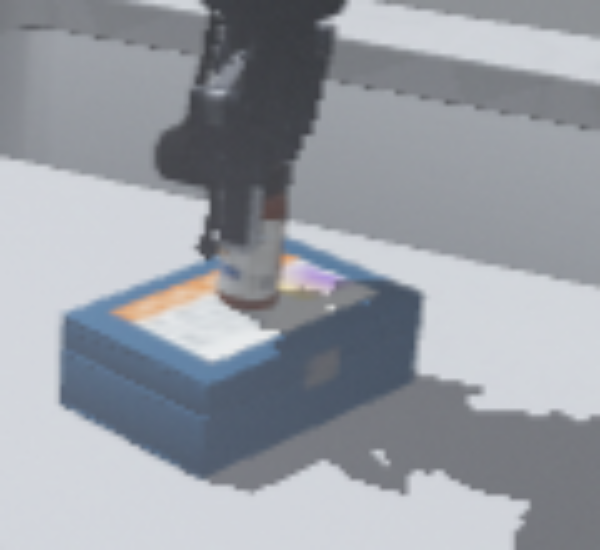

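The bottle hangs upright over the middle of the lid, base at crop (250,298). Lower and release.

Scaled: 0.0022 m is 0.0028, 0.002 m is 0.0025.

Emit:
carry_out(
  steps=[
    [[0,0,0.0013],0,0.022],
    [[0,0,0.0025],0,0.022],
    [[0,0,0.0028],0,0.022],
    [[0,0,0.0028],0,0.022],
    [[0,0,0.0028],0,0.022],
    [[0,0,0.0028],0,0.04],
    [[0,0,0.0028],0,0.06],
    [[0,0,0.0028],0,0.07],
  ],
)

```text
clock: 24.25
tcp_pos: [0.5651, -0.1867, 0.1135]
tcp_rot: [-2.221, -2.221, 0.0]
contact_force: [-0.6, 0.1, -0.4]
grip_width: 0.736
finger_force: 0.0
```

Scaled: -0.14 m is -0.175, -0.13 m is -0.1625.

Emit:
carry_out(
  steps=[
    [[0,0,0],0,0.07],
    [[0,0,0],0,0.07],
    [[0,0,-0.0188],0,0.07],
    [[0,0,-0.05],0,0.07],
    [[0,0,-0.0875],0,0.07],
    [[0,0,-0.125],0,0.07],
    [[0,0,-0.1625],0,0.07],
    [[0,0,-0.175],0,0.07],
  ],
)

```text
clock: 24.92
tcp_pos: [0.5662, -0.1874, 0.2576]
tcp_rot: [2.219, 2.218, 0.004]
contact_force: [0.1, -0.0, 0.6]
grip_width: 0.818
finger_force: 0.0
```

Scaled: 0.24 m is 0.3, 0.22 m is 0.275.

Emit:
carry_out(
  steps=[
    [[0.025,-0.0063,0],0,0.0854],
    [[0.0625,-0.015,0],0,0.0854],
    [[0.1063,-0.025,0],0,0.0854],
    [[0.15,-0.0375,0],0,0.0854],
    [[0.1938,-0.05,0],0,0.0854],
    [[0.2375,-0.0625,0],0,0.0854],
    [[0.275,-0.0688,0],0,0.0854],
    [[0.3,-0.075,0],0,0.0854],
  ],
)

```text
clock: 25.58
tcp_pos: [0.5044, 0.0564, 0.2534]
tcp_rot: [-2.218, -2.224, -0.0]
contact_force: [0.7, 1.0, -0.5]
grip_width: 0.999
finger_force: 0.0
```

```bash
cat > c.py <<'E'
from fit import *
im0=cv2.imread('pics/top0.png'); im1=cv2.cvtColor(shot('top','p6_top.png'),cv2.COLOR_RGB2BGR)
nets=[np.load('top_magnet_cleaner_0.npy')]
r=imaging.cut_out('top','magnet_cleaner')
if r: nets.append(np.array(r[0]['region'])); print(r[0]['bbox'])
for m in nets: print('net',m.sum(),fit('magnet_cleaner',{'top':m},(.436,.338)))
for im in (im0,im1):
    for th in (45,60,75):
        g=im.max(2)[195:245,140:185]<th; k,l,st,c=cv2.connectedComponentsWithStats(g.astype(np.uint8)); i=1+st[1:,4].argmax()
        m=np.zeros((420,560),bool); m[195:245,140:185]=l==i; print(th,m.sum(),fit('magnet_cleaner',{'top':m},(.436,.338)))
x=fit('magnet_cleaner',{'top':m},(.436,.338))[0]
a=cv2.resize(im1[190:250,130:200],None,fx=6,fy=6,interpolation=cv2.INTER_NEAREST); b=a.copy()
for q in sil('top','magnet_cleaner',x): cv2.polylines(b,[cv2.convexHull((((q+.5)-[130,190])*6).astype(np.int32))],True,(0,255,0),1)
cv2.imwrite('pics/p6.png',np.hstack([np.clip(a*1.8,0,255).astype(np.uint8)[:, :400],b[:, :400]]))
s=monitor.state(); print(s['tcp_pos'].round(4),s['joint_positions'].round(2))
E
python3 c.py; python3 look.py p7 scene:dropper_bottle:.054
```

```text
[149.6, 207.6, 171.4, 230.5]
net 369 (array([0.43620294, 0.33853925, 0.69970127]), np.float64(0.1026823784789519))
net 353 (array([0.43667932, 0.33922787, 0.69267443]), np.float64(0.11824404059476046))
45 334 (array([0.43872761, 0.33853744, 0.69250948]), np.float64(0.15403200253485427))
60 344 (array([0.43840501, 0.33809997, 0.69244529]), np.float64(0.13071221909555708))
75 369 (array([0.43795901, 0.33793364, 0.66199095]), np.float64(0.1051654809774204))
45 326 (array([0.43823005, 0.33953181, 3.86576925]), np.float64(0.17155576754908974))
60 340 (array([0.4393357 , 0.33876234, 0.67855583]), np.float64(0.14212917242741463))
75 352 (array([0.43818324, 0.33809481, 0.64834761]), np.float64(0.12348051133244453))
[0.5044 0.0569 0.2532] [-0.61  0.38  0.5   1.93 -0.23  0.89  0.01]
scene:dropper_bottle:.054 0.62 364 [ 0.5731 -0.1857  0.2771] 0.135
[0.5052 0.0533 0.2535] [-0.2 -0.5  0.2] 0.9986273013105612 25.7833
```

View pics/p6.png

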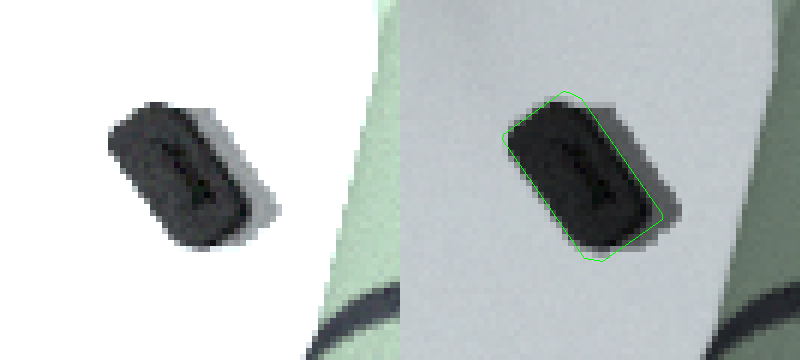

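Scaled: 0.285 m is 0.3563, 0.265 m is 0.3313, 0.886 rad is 0.282.

Emit:
carry_out(
  steps=[
    [[0.0375,-0.0088,0],0.035,0.0854],
    [[0.0875,-0.02,0],0.07,0.0854],
    [[0.1375,-0.0313,0],0.105,0.0854],
    [[0.1875,-0.0438,0],0.1401,0.0854],
    [[0.2375,-0.0563,0],0.1751,0.0854],
    [[0.2875,-0.0688,0],0.2101,0.0854],
    [[0.3313,-0.0788,0.0125],0.2483,0.0854],
    [[0.3563,-0.0844,0.025],0.282,0.0854],
  ],
)

```text
clock: 26.45
tcp_pos: [0.4371, 0.3417, 0.2333]
tcp_rot: [-2.96, -1.049, -0.002]
contact_force: [0.9, -0.8, -0.9]
grip_width: 0.999
finger_force: 0.0
```

Scaled: 0.13 m is 0.1625, 0.125 m is 0.1563.

Emit:
carry_out(
  steps=[
    [[0,0,0.025],0,0.0854],
    [[0,0,0.0625],0,0.08],
    [[0,0,0.1],0,0.075],
    [[0,0,0.1375],0,0.07],
    [[0,0,0.1563],0,0.07],
    [[0,0,0.1625],0,0.07],
    [[0,0,0.1625],0,0.07],
    [[0,0,0.1625],0,0.07],
  ],
)

```text
clock: 27.12
tcp_pos: [0.4387, 0.3377, 0.1043]
tcp_rot: [2.96, 1.053, 0.001]
contact_force: [0.3, 0.0, 0.2]
grip_width: 0.822
finger_force: 0.0
```

```bash
cat > st.py <<'E'
from h import *
import sys
s=monitor.state(); m=R.from_rotvec(s['tcp_rot']).as_matrix(); print(s['tcp_pos'].round(4),'th_y',np.arctan2(m[1,1],m[0,1]).round(4),'z',m[:,2].round(3),s['qvel'].round(3).max(),s['joint_positions'].round(2),s['contact_force'].round(1))
if len(sys.argv)>1:
    t=np.array(eval(sys.argv[1])); print((m.T@(t-s['tcp_pos'])).round(4))
E
python3 st.py .4378,.3386,.029
```

```text
[0.4387 0.3377 0.1043] th_y -0.8873 z [ 0.001  0.    -1.   ] 0.007 [-1.12  0.69  0.51  1.93 -0.54  0.66 -1.16] [0.3 0.  0.2]
[-0.0002 -0.0013  0.0753]
```

Scaled: 0.075 m is 0.0938, -0.001 m is -0.0013.

Emit:
carry_out(
  steps=[
    [[0,-0.0013,0.0125],0,0.07],
    [[0,-0.0013,0.0313],0,0.07],
    [[0,-0.0013,0.05],0,0.07],
    [[0,-0.0013,0.0688],0,0.07],
    [[0,-0.0013,0.0838],0,0.07],
    [[0,-0.0013,0.0925],0,0.07],
    [[0,-0.0013,0.0938],0,0.07],
    [[0,-0.0013,0.0938],0,0.07],
  ],
)

```text
clock: 27.78
tcp_pos: [0.4372, 0.339, 0.0287]
tcp_rot: [2.959, 1.055, 0.0]
contact_force: [-0.1, -0.2, 0.3]
grip_width: 0.82
finger_force: 0.0
```

Emit:
carry_out(
  steps=[
    [[0,0,0],0,0.06],
    [[0,0,0],0,0.055],
    [[0,0,0],0,0.05],
    [[0,0,0],0,0.045],
    [[0,0,0],0,0.04],
    [[0,0,0],0,0.035],
    [[0,0,0],0,0.03],
    [[0,0,0],0,0.03],
  ],
  force=50,
)

```text
clock: 28.45
tcp_pos: [0.4374, 0.3391, 0.0293]
tcp_rot: [-2.959, -1.054, -0.001]
contact_force: [-2.3, -1.8, 12.4]
grip_width: 0.505
finger_force: 50.1
```

```bash
python3 st.py .4378,.3386,.029
```

```text
[0.4374 0.3391 0.0293] th_y -0.8864 z [ 0.001  0.001 -1.   ] 0.003 [-1.05  0.81  0.41  1.94 -0.62  0.52 -1.09] [-2.3 -1.8 12.4]
[-0.      0.0006  0.0003]
```

Scaled: -0.19 m is -0.2375, -0.03 m is -0.0375.

Emit:
carry_out(
  steps=[
    [[0,0,-0.0125],0,0.03],
    [[0,0,-0.0375],0,0.03],
    [[0,0,-0.075],0,0.03],
    [[0,0,-0.1125],0,0.03],
    [[0,0,-0.15],0,0.03],
    [[0,0,-0.1875],0,0.03],
    [[0,0,-0.2188],0,0.03],
    [[0,0,-0.2375],0,0.03],
  ],
)

```text
clock: 29.12
tcp_pos: [0.4374, 0.3391, 0.2218]
tcp_rot: [-2.958, -1.054, -0.003]
contact_force: [0.1, -0.0, -2.3]
grip_width: 0.501
finger_force: 52.7
```

Scaled: 0.208 m is 0.26, 0.18 m is 0.225.

Emit:
carry_out(
  steps=[
    [[-0.0063,0.0188,0],0,0.03],
    [[-0.0163,0.05,0],0,0.03],
    [[-0.0275,0.085,0],0,0.03],
    [[-0.0388,0.12,0],0,0.03],
    [[-0.05,0.155,0],0,0.03],
    [[-0.0625,0.19,0],0,0.03],
    [[-0.075,0.225,0],0,0.03],
    [[-0.0863,0.26,0],0,0.03],
  ],
)

```text
clock: 29.78
tcp_pos: [0.5151, 0.1327, 0.2192]
tcp_rot: [-2.959, -1.054, 0.0]
contact_force: [0.7, 0.5, -2.3]
grip_width: 0.501
finger_force: 52.6
```

Scaled: 0.156 m is 0.195, 0.15 m is 0.1875.

Emit:
carry_out(
  steps=[
    [[-0.0113,0.035,0],0,0.03],
    [[-0.0225,0.07,0],0,0.03],
    [[-0.035,0.105,0],0,0.03],
    [[-0.0463,0.14,0.0125],0,0.03],
    [[-0.0563,0.1688,0.0375],0,0.03],
    [[-0.0625,0.1875,0.0625],0,0.03],
    [[-0.065,0.195,0.0875],0,0.03],
    [[-0.065,0.195,0.1],0,0.03],
  ],
)

```text
clock: 30.45
tcp_pos: [0.5729, -0.0213, 0.1371]
tcp_rot: [2.96, 1.051, -0.003]
contact_force: [-0.8, 0.5, -1.9]
grip_width: 0.501
finger_force: 52.6
```

Scaled: 0.05 m is 0.0625, 0.04 m is 0.05.

Emit:
carry_out(
  steps=[
    [[0,0,0.025],0,0.03],
    [[0,0,0.05],0,0.03],
    [[0,0,0.0625],0,0.03],
    [[0,0,0.0625],0,0.03],
    [[0,0,0.0625],0,0.03],
    [[0,0,0.0625],0,0.03],
    [[0,0,0.0625],0,0.03],
    [[0,0,0.0625],0,0.03],
  ],
)

```text
clock: 31.12
tcp_pos: [0.574, -0.0193, 0.0895]
tcp_rot: [2.959, 1.055, 0.002]
contact_force: [0.5, 0.2, -2.3]
grip_width: 0.5
finger_force: 52.6
```

```bash
python3 st.py .5745,-.0195,.0303
```

```text
[ 0.574  -0.0193  0.0895] th_y -0.8858 z [ 0.001  0.    -1.   ] 0.003 [-0.41  0.74  0.49  1.88 -0.55  0.66 -0.47] [ 0.5  0.2 -2.3]
[0.0001 0.0004 0.0592]
```

Emit:
carry_out(
  steps=[
    [[0,0.0005,0.0125],0,0.03],
    [[0,0.0005,0.0275],0,0.03],
    [[0,0.0005,0.0425],0,0.03],
    [[0,0.0005,0.055],0,0.03],
    [[0,0.0005,0.065],0,0.03],
    [[0,0.0005,0.0713],0,0.03],
    [[0,0.0005,0.0738],0,0.03],
    [[0,0.0005,0.0744],0,0.03],
  ],
)

```text
clock: 31.78
tcp_pos: [0.5733, -0.02, 0.0293]
tcp_rot: [-2.958, -1.054, 0.002]
contact_force: [-11.1, 0.7, 24.3]
grip_width: 0.501
finger_force: 55.7
```

Emit:
carry_out(
  steps=[
    [[0,0,0],0,0.03],
    [[0,0,0],0,0.03],
    [[0,0,0],0,0.044],
    [[0,0,0],0,0.055],
    [[0,0,0],0,0.065],
    [[0,0,0],0,0.07],
    [[0,0,0],0,0.07],
    [[0,0,0],0,0.07],
  ],
)

```text
clock: 32.45
tcp_pos: [0.5739, -0.0198, 0.0291]
tcp_rot: [2.959, 1.055, 0.0]
contact_force: [0.2, -0.2, 0.1]
grip_width: 0.821
finger_force: 0.0
```

Scaled: -0.19 m is -0.2375, -0.16 m is -0.2.

Emit:
carry_out(
  steps=[
    [[0,0,0],0,0.07],
    [[0,0,-0.0188],0,0.07],
    [[0,0,-0.05],0,0.07],
    [[0,0,-0.0875],0,0.07],
    [[0,0,-0.125],0,0.07],
    [[0,0,-0.1625],0,0.07],
    [[0,0,-0.2],0,0.07],
    [[0,0,-0.2375],0,0.07],
  ],
)

```text
clock: 33.12
tcp_pos: [0.5736, -0.0198, 0.2206]
tcp_rot: [2.959, 1.054, -0.0]
contact_force: [0.1, 0.7, 0.1]
grip_width: 0.817
finger_force: 0.0
```

Scaled: -0.235 m is -0.2938, -0.205 m is -0.2563.

Emit:
carry_out(
  steps=[
    [[0.0125,-0.0313,-0.0125],0,0.07],
    [[0.025,-0.0688,-0.025],0,0.07],
    [[0.0375,-0.1063,-0.0375],0,0.07],
    [[0.05,-0.1438,-0.0375],0,0.07],
    [[0.0625,-0.1813,-0.0375],0,0.07],
    [[0.075,-0.2188,-0.0375],0,0.07],
    [[0.0875,-0.2563,-0.0375],0,0.07],
    [[0.1,-0.2938,-0.0375],0,0.07],
  ],
)

```text
clock: 33.78
tcp_pos: [0.4863, 0.2142, 0.2492]
tcp_rot: [-2.959, -1.055, -0.0]
contact_force: [0.8, -0.1, -0.7]
grip_width: 0.82
finger_force: 0.0
```

Scaled: -0.19 m is -0.2375, -0.18 m is -0.225.

Emit:
carry_out(
  steps=[
    [[0.0125,-0.0375,0],0,0.07],
    [[0.025,-0.075,0],0,0.07],
    [[0.0375,-0.1125,0],0,0.07],
    [[0.05,-0.15,0],0,0.07],
    [[0.0625,-0.1875,0],0,0.07],
    [[0.075,-0.225,0],0,0.07],
    [[0.075,-0.2375,0],0,0.07],
    [[0.075,-0.2375,0],0,0.07],
  ],
)

```text
clock: 34.45
tcp_pos: [0.4116, 0.4005, 0.2486]
tcp_rot: [-2.957, -1.061, 0.001]
contact_force: [-0.4, -0.4, 0.4]
grip_width: 0.815
finger_force: 0.0
```

```bash
python3 look.py p8 top:magnet_cleaner scene:magnet_cleaner top:kit_case top:coaster top:dropper_bottle:.054 scene:dropper_bottle:.054 top:red_pot:.067 scene:red_pot:.067 scene:kit_case scene:slim_can
python3 - <<'E'
import cv2,numpy as np
a=cv2.imread('pics/p8_top.png')[140:290,130:450];b=cv2.imread('pics/p8_scene.png')[140:290,180:500]
cv2.imwrite('pics/p8.png',cv2.resize(np.vstack([a,b]),None,fx=1.95,fy=1.95))
E
```

```text
top:magnet_cleaner 0.62 349 [ 0.5742 -0.0192  0.6557] 0.101
scene:magnet_cleaner 0.82 334 [ 0.5785 -0.0178  0.6253] 0.106
top:kit_case 0.65 1573 [ 0.5646 -0.1866 -0.3344] 0.132
top:coaster 0.83 296 [ 0.5825  0.1483 -0.1122] 0.582
top:coaster 0.29 285 [ 0.6164  0.1653 -0.053 ] 0.591
top:dropper_bottle:.054 0.51 104 [ 0.5649 -0.1862  0.0417] 0.116
scene:dropper_bottle:.054 0.57 383 [ 0.5675 -0.1879  0.2929] 0.109
top:red_pot:.067 0.77 331 [0.581  0.149  0.1024] 0.076
scene:red_pot:.067 0.92 500 [0.5872 0.1468 0.2358] 0.092
scene:kit_case 0.57 2251 [ 0.5675 -0.1868  2.8037] 0.085
scene:slim_can 0.66 1180 [ 0.3594 -0.0195  0.959 ] 0.074
scene:slim_can 0.26 339 [ 0.5603 -0.0292 -0.1922] 0.475
[0.4135 0.398  0.2491] [-0.2  0.3  0.7] 0.8167900310050983 35.45
```

View pics/p8.png

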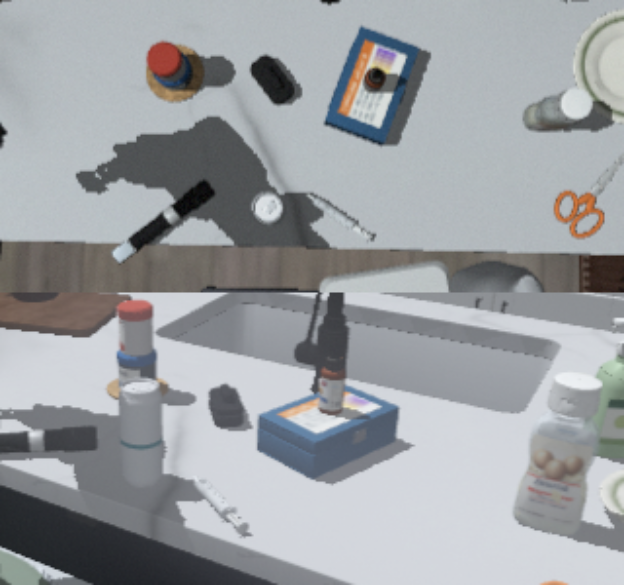

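The final picture shows all three placings standing as asked: the stack at (165,68), the cleaner at (272,80) between coaster and case, and the dropper upright in mid-lid at (375,78). The bystanders are untouched and the gripper is empty and clear.

```bash
python3 -c "
from plant import arm
print(arm.close_job())"
```

```text
the job is handed in; nothing more can be done
None
```

The job is handed in: the blue pot stands on the coaster with the red pot on top, the dropper bottle is upright mid-lid, and the magnet cleaner lies same side up within about 1 mm of the midpoint by the top camera (scene camera: about 4 mm). The bystanders were left alone, the gripper is empty, and it took about 35 s.

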